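# Open the double-door desk cupboard, drop bolt and all

## Robot

A 7-joint arm with a two-finger parallel gripper is mounted at the origin on the work surface. World frame = base frame: x ahead of the robot, y to its left, z up, the work surface at z = 0. Lengths are in m, angles in rad, forces in N, time in s.
With the tool pointing down it reaches from about 0.425 to 0.95 m from the base axis. Payload 4.7 kg.
Tool frame: the origin (TCP) lies at the very end of the fingers, on their centre line; the grasp point (between the pads) lies 19 mm behind it (env.pinch_z is the distance from the TCP to the grasp point, in m); z points along the fingers, y is the line along which they close (so a half turn about z gives the same grasp; the last joint's range is limited). The gripper opens to 87 mm and grips with 3 to 60 N. Pads are 19 mm wide; open, the fingers measure 117 mm over their backs; the gripper's body (75 mm by 190 mm) begins 51 mm behind the grasp point.
Start: joints at [-1.181, 0.469, -0.049, 1.532, 0.024, 1.141, -0.082], TCP at [0.274, 0.617, 0.195] pointing down, gripper open.
Joint ranges: [-2.59, 2.59], [-0.33, 1.99], [-1.39, 1.29], [0.1, 2.45], [-1.04, 4.18], [0.21, 1.99], [-2.66, 2.66]. Speed limits (rad/s): [2.57, 2.57, 3.14, 3.14, 3.14, 3.14, 3.14].

## Interface

Orientations are given as a rotation vector (axis times angle).
In Python, from workcell import env, release, grab, solve_ik, viewer, job gives the robot as it stands. Calls block until the motion is done:
- env.move_pose(position, orientation): joint-space move of the TCP to a pose.
- env.line_to(position, feed=0.15, orientation=None, threshold=None): straight line of the TCP; orientation=None keeps the orientation; feed is the mean speed in m/s. With threshold (N) it stops when the force on the tool has changed by that much, and returns True; else False.
- env.goto_joints(angles): joint-space move.
- release() and grab(): open the fingers fully, or close them until they stop; the grip force is fixed at half the most.
- env.wait(seconds).
- solve_ik(position, orientation): joint angles nearest the present ones, or None.
- env.observe(): the state.
- viewer.snapshot(name): name is "scene" or "top" or "wrist"; returns (picture, depth): 420x560x3 uint8, red, green, blue; 420x560 float32, m along the optical axis (not along the pixel's ray), 0 where there is no reading.
- viewer.get_calibration(name): a dict with "intrinsics" (3x3 intrinsics, pixels), "R" (3x3) and "t" (3): a world point X has camera coordinates R X + t; the wrist camera has in their place "T_tool_cam" (4x4, takes a point from camera to tool coordinates, whose origin is the TCP and whose axes are the flange's). Camera axes: x right, y down, z forward; pixel columns grow to the right and rows downward; lengths in m; the calibration is good to about 2 mm. A picture is of the moment at which its call begins: read the wrist's pose just before it. get_calibration takes no time and is no camera call.
A pose or a line that the arm cannot do raises env.MotionError and nothing moves.
- job.sign_off(): hands the job in; it is judged then, once.
The state is a dict: "time": time; "joint_positions": joint angles; "joint_vel": joint speeds; "tau": joint torques, N m; "eef_pos": TCP position; "tcp_rot": TCP orientation; "ft_force": force on the tool from outside, world axes, zero at the start; "moment": the same for the moment, N m; "gripper_width": opening from 0.0 (shut) to 1.0 (fully open); "gripper_force": force on a finger pad.
Only numpy, scipy, OpenCV 4.12 (cv2) and the standard library are available. Lean on these libraries where they do the work, as an engineer would, in place of code of your own. Each camera call takes 0.05 s, during which the arm holds its last target. There are 200 camera calls.

## Task

Open up both doors of the small double-door steel cupboard on the desk. First swing the right-hand door, the one with the upright grip post, wide open; then take the round knob of the drop bolt on top of the left-hand door, pull it up as far as it goes and swing that door wide open by it as well. Leave both doors standing wide open, close to square with the cupboard's front.

Things in the scene. Friction and masses are not known exactly. Their poses are not given: they have to be found in the camera images.
- cupboard: Fixed low grey steel cupboard with 2 white doors, 360 mm wide (y), 220 deep (x), 200 high. Origin: underside centre, on the desk; x points from its front inwards (front looks to -x, to the robot), y left, z up. Coordinates below: mm in this frame, doors shut. Doors 175 wide, z 60 to 200, front faces at x -128; they swing over low things on the desk. Loose carton, 55 high, on its top, x -20 to 110.
- active_door (a joint): Right (-y) door's angle, rad: 0 shut (starts 0 to 0.06), grows to 1.9 as it opens to -x; stays where left, 1 to 2 N moves it. Hinge axis upright at (-128,-178). Upright steel grip post, diameter 16, at (-178,-50), z 135 to 250, free all round above z 190. Its cap plate (x -137 to -101, y -42 to 30, z 247 to 251) covers the other door's knob and stops it rising while this door is shut.
- flush_bolt (a joint): Lift of the left door's drop bolt, m: 0 down (start), 0.028 fully up. Round steel knob, diameter 26, upright axis at (-119,25), z 212 to 242 when down, above the left door's top edge. Its rod runs down the door into a keeper on the sill and holds the door shut until lifted 14 mm. About 5 N lifts it; it stays where left and travels with its door.
- passive_door (a joint): Left (+y) door's angle, rad: 0 shut (start, held by the bolt), grows to 1.9 as it opens to -x; stays where left, 1 to 2 N at the knob moves it. Hinge axis upright at (-128,178). It has no handle: the bolt's knob serves to pull it.

How it is judged:
By the outcome, as a careful person would: the job done as asked, in the order asked, and still so for the second after the job is handed in, with the robot touching nothing.
It also fails if it takes over 58 s, if anything falls off the work surface, if the arm or the gripper's body presses on something with over 40 N, if the wrist force passes 120 N, or if a joint passes its speed limit or range.

## Working session

There is one attempt and no reset: what is moved stays moved. The work goes in short steps, each a Python script; the robot and the scene stay as the last script left them, time stands still between calls to the robot, and variables do not carry over. Pictures are saved under pics/ and viewed, at most 10 in all, crops included, and the job is handed in when it is done.

```bash
ls; mkdir -p pics
python3 - <<'E'
from workcell import env, viewer
import cv2, numpy as np
print(env.observe()); print(env.pinch_z)
for n in ("scene","top"):
    p,d=viewer.snapshot(n); cv2.imwrite(f"pics/{n}0.png",p[:,:,::-1]); np.savez(f"pics/{n}0.npz",p=p,d=d)
    print(n,viewer.get_calibration(n))
E
```

```text
pics
{'time': 0.0, 'joint_positions': array([-1.18088653,  0.46946897, -0.04858348,  1.5336565 ,  0.02413923,
        1.14098963, -0.08231474]), 'joint_vel': array([ 0.00014683, -0.00183328,  0.00061793,  0.0025397 ,  0.00097539,
        0.00175353, -0.00053801]), 'tau': array([-1.26029096e-03, -5.07982779e+01, -8.13800306e-02, -2.36144882e+01,
       -6.14174455e-02,  3.80668638e-02,  1.64097146e-04]), 'eef_pos': array([0.27425625, 0.61607984, 0.19389674]), 'tcp_rot': array([-6.52971933e-01, -3.07268224e+00,  3.00496309e-03]), 'ft_force': array([ 0.58877246,  0.21992744, -0.89294952]), 'moment': array([0.01332059, 0.01802551, 0.00896632]), 'gripper_force': 0.0, 'gripper_width': 1.0004907306208712}
0.0187
scene {'intrinsics': array([[507.04380383,   0.        , 268.02045939],
       [  0.        , 507.04380383, 207.68225887],
       [  0.        ,   0.        ,   1.        ]]), 'R': array([[-0.70560397,  0.70860424, -0.00175055],
       [ 0.67942576,  0.67584327, -0.28568603],
       [-0.20125523, -0.20277057, -0.95832167]]), 't': array([ 0.4891878 , -0.48894218,  0.95112251])}
top {'intrinsics': array([[519.65222549,   0.        , 279.35711636],
       [  0.        , 519.65222549, 222.46234692],
       [  0.        ,   0.        ,   1.        ]]), 'R': array([[-1.31291723e-03, -9.99978021e-01,  6.49882077e-03],
       [-9.86318939e-01,  2.23641709e-04, -1.64848113e-01],
       [ 1.64843036e-01, -6.62634194e-03, -9.86297554e-01]]), 't': array([-0.00188145,  0.69700375,  0.91331023])}
```

View pics/top0.png

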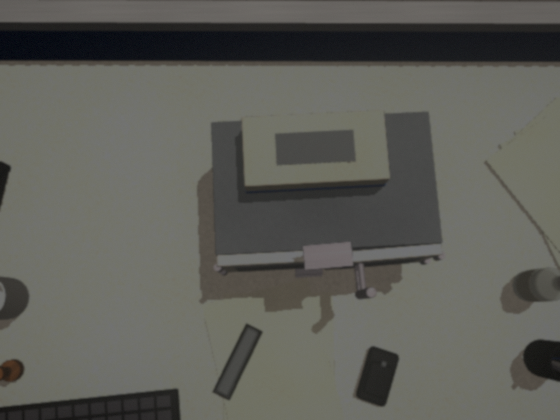

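View pics/scene0.png

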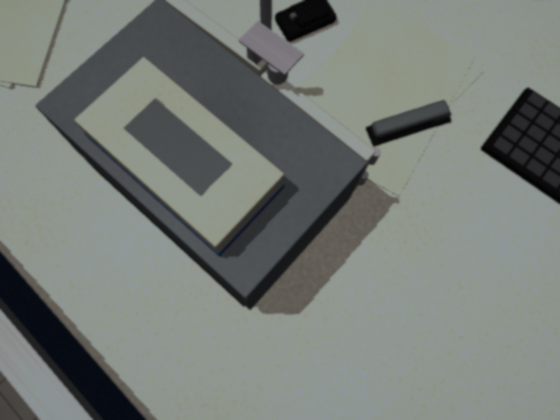

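The top view shows the cupboard at about (211–441, 113–260), nearly square to the robot, with the cap plate at (328,256) and the grip post top at (370,293). The scene view shows the cap plate at (271,47) and the knob just below it, at about (278,75). Next I fit the pose from depth.

```bash
cat > h.py <<'E'
import numpy as np, cv2
from workcell import env, viewer, release, grab, solve_ik
from scipy.spatial.transform import Rotation as Ro
def cloud(n,d):
    c=viewer.get_calibration(n); K=c["intrinsics"]; v,u=np.mgrid[:420,:560]
    P=np.stack([(u-K[0,2])/K[0,0]*d,(v-K[1,2])/K[1,1]*d,d],-1)
    return (P-c["t"])@c["R"]
E
python3 - <<'E'
from h import *
for n in("top","scene"):
    z=np.load(f"pics/{n}0.npz"); p,d=z["p"].astype(int),z["d"]; X=cloud(n,d); Z=X[...,2]
    print(n,"desk z",np.median(Z[(d>0)&(abs(Z)<.02)]))
    top=(d>0)&(abs(Z-.2)<.012)&(p.max(-1)<110)&(X[...,0]>.4)
    m=cv2.morphologyEx(top.astype(np.uint8),cv2.MORPH_OPEN,np.ones((5,5)))
    nn,l,s,_=cv2.connectedComponentsWithStats(m); k=1+s[1:,4].argmax(); m=l==k
    Q=X[m][:,:2].astype(np.float32); print(m.sum(),np.median(X[m][:,2]),cv2.minAreaRect(Q*1000)); print(cv2.boxPoints(cv2.minAreaRect(Q*1000)))
    hi=(d>0)&(abs(Z-.25)<.008)&(X[...,0]<.62)
    nn,l,s,c=cv2.connectedComponentsWithStats(hi.astype(np.uint8))
    for k in range(1,nn):
        if s[k,4]>15:
            A=X[l==k]; print("hi",s[k],A.mean(0),A.min(0),A.max(0),cv2.minAreaRect((A[:,:2]*1000).astype(np.float32)))
    wh=(d>0)&(abs(Z-.2)<.012)&(p.max(-1)>125)&(X[...,0]>.4)&(X[...,0]<.62)
    A=X[wh]; print("white",len(A),A.min(0),A.max(0))
    for s_ in (A[:,1]>A[:,1].mean()+.05, A[:,1]<A[:,1].mean()-.05):
        B=A[s_]
        if len(B)>20: print(cv2.minAreaRect((B[:,:2]*1000).astype(np.float32)))
E
```

```text
top desk z 0.0012399370029440814
18864 0.20101045221940167 ((739.8129272460938, -74.4603271484375), (223.360595703125, 360.64404296875), 2.935412883758545)
[[ 619.04486   99.90592]
 [ 637.5135  -260.26492]
 [ 860.581   -248.82657]
 [ 842.11237  111.34427]]
hi [303 252  51  18 737] [ 0.60840202 -0.07124392  0.2517845 ] [ 0.59514419 -0.10966416  0.24761219] [ 0.61999662 -0.03601639  0.25680668] ((609.5151977539062, -72.93829345703125), (24.430208206176758, 72.23304748535156), 4.263526916503906)
hi [365 287  12  11 102] [ 0.56153304 -0.13447074  0.2500607 ] [ 0.55444221 -0.14281988  0.24216633] [ 0.5692099  -0.12721323  0.25381744] ((561.6991577148438, -134.7150115966797), (14.972187042236328, 14.76020622253418), 46.631534576416016)Traceback (most recent call last):
  File "<stdin>", line 15, in <module>
    return umr_minimum(a, axis, None, out, keepdims, initial, where)
ValueError: zero-size array to reduction operation minimum which has no identity
```

Both fits agree: centre ≈ (0.740, -0.0745), yaw 2.94°, right door ajar about 0.02 rad. Predicted post (0.5646, -0.1335) plus the ajar offset matches the measured (0.5615, -0.1347). Next I check IK along both arcs.

```bash
cat >> h.py <<'E'
C=np.array([.7398,-.0745]); YAW=np.deg2rad(2.94)
r2=lambda a: np.array([[np.cos(a),-np.sin(a)],[np.sin(a),np.cos(a)]])
W=lambda x,y: C+r2(YAW)@np.array([x,y])/1000
def down(phi):   # tool down, closing line (tool y) at world heading phi
    y=np.array([np.cos(phi),np.sin(phi),0]); z=np.array([0,0,-1.])
    return Ro.from_matrix(np.stack([np.cross(y,z),y,z],1)).as_rotvec()
HR,HL=W(-128,-178),W(-128,178)
P0,K0=W(-178,-50),W(-119,25)
post=lambda th: HR+r2(th)@(P0-HR)
knob=lambda th: HL+r2(-th)@(K0-HL)
E
python3 - <<'E'
from h import *
for nm,f,s,z in(("post",post,1,.208),("knob",knob,-1,.24)):
  for half in(0,np.pi):
    for off in (-.6,-.3,0,.3,.6):
      o=[]
      for th in np.linspace(0.02,1.6,6):
        for zz in (z,z+.08):
            q=solve_ik([*f(th),zz],down(YAW+np.pi/2+half+off+s*th)); o.append(None if q is None else round(float(q[6]),2))
      print(nm,round(half,1),off,o)
print(post(0.02),post(1.57),knob(0),knob(1.57))
E
```

```text
post 0 -0.6 [1.42, 1.39, 1.79, 1.75, 2.19, 2.15, 2.64, 2.59, 2.29, 2.38, 2.63, 2.63]
post 0 -0.3 [1.71, 1.69, 2.08, 2.05, 2.48, 2.44, 2.33, 2.32, 2.59, 2.6, -2.38, -2.47]
post 0 0 [2.0, 1.98, 2.36, 2.34, 2.23, 2.23, 2.53, 2.62, -2.49, -2.6, -2.08, -2.17]
post 0 0.3 [2.28, 2.26, 2.64, 2.61, 2.43, 2.53, -2.61, -2.63, -2.19, -2.3, -1.78, -1.87]
post 0 0.6 [2.54, 2.53, 2.33, 2.42, -2.59, None, -2.31, -2.43, -1.89, -2.0, -1.48, -1.57]
post 3.1 -0.6 [-1.47, -1.57, -1.21, -1.3, -0.85, -0.94, -0.44, -0.5, -0.03, -0.05, 0.36, 0.39]
post 3.1 -0.3 [-1.25, -1.35, -0.94, -1.03, -0.56, -0.65, -0.15, -0.21, 0.26, 0.24, 0.66, 0.66]
post 3.1 0 [-1.0, -1.08, -0.66, -0.75, -0.27, -0.35, 0.15, 0.08, 0.56, 0.53, 0.93, 0.94]
post 3.1 0.3 [-0.73, -0.8, -0.37, -0.45, 0.02, -0.06, 0.44, 0.37, 0.85, 0.82, 1.25, 1.19]
post 3.1 0.6 [-0.45, -0.51, -0.08, -0.16, 0.31, 0.23, 0.73, 0.66, 1.15, 1.1, 1.54, 1.49]
knob 0 -0.6 [1.19, 1.18, 0.86, 0.84, 0.48, 0.44, 0.05, 0.01, -0.39, -0.43, -0.81, -0.85]
knob 0 -0.3 [1.48, 1.47, 1.15, 1.13, 0.77, 0.74, 0.35, 0.31, -0.09, -0.13, -0.52, -0.55]
knob 0 0 [1.76, 1.75, 1.44, 1.42, 1.06, 1.04, 0.64, 0.61, 0.21, 0.17, -0.22, -0.25]
knob 0 0.3 [2.04, 2.03, 1.73, 1.71, 1.36, 1.33, 0.94, 0.91, 0.51, 0.47, 0.08, 0.05]
knob 0 0.6 [2.31, 2.32, 2.01, 2.0, 1.65, 1.63, 1.24, 1.21, 0.8, 0.77, 0.37, 0.35]
knob 3.1 -0.6 [-1.65, -1.72, -2.02, -2.11, -2.45, -2.56, None, None, 2.48, 2.52, 2.3, 2.29]
knob 3.1 -0.3 [-1.49, -1.54, -1.72, -1.81, -2.15, -2.26, -2.64, None, None, None, 2.59, 2.59]
knob 3.1 0 [-1.24, -1.28, -1.55, -1.62, -1.85, -1.96, -2.34, -2.48, None, None, None, None]
knob 3.1 0.3 [-0.96, -1.0, -1.28, -1.34, -1.69, -1.76, -2.04, -2.18, -2.54, None, None, None]
knob 3.1 0.6 [-0.67, -0.7, -1.01, -1.06, -1.39, -1.45, -1.85, -1.92, -2.24, -2.37, -2.65, None]
[ 0.56210492 -0.1347188 ] [ 0.49578615 -0.31523042] [ 0.61967437 -0.05563643] [0.45051527 0.07974372]
```

Run:
```python
from h import *
f=lambda: (lambda o:(round(o["time"],2),o["eef_pos"].round(4),o["ft_force"].round(1),round(o["gripper_width"],3),o["gripper_force"]))(env.observe())
p=env.observe()["eef_pos"]; env.line_to([p[0],p[1],.36],feed=.25)
th0=.021; off=YAW+1.5*np.pi
env.move_pose([*post(th0),.33],down(off+th0)); print(f())
print(env.line_to([*post(th0),.209],feed=.12,threshold=12)); print(f())
grab(); print(f())
```

```text
(3.74, array([ 0.5624, -0.1335,  0.3298]), array([ 0. ,  0.2, -0.3]), 1.0, 0.0)
False
(4.9, array([ 0.5626, -0.135 ,  0.2098]), array([ 0.2, -0.6,  0.1]), 1.005, 0.0)
(6.07, array([ 0.5619, -0.1343,  0.209 ]), array([-1.5,  0.9,  0.4]), 0.172, 30.000077784061432)
```

Gripped: 0.172 × 87 ≈ 15 mm, which fits the 16 mm post. Now I swing.

Run:
```python
from h import *
off=YAW+1.5*np.pi; z=.209
for th in np.linspace(.021,1.58,11)[1:]:
    env.line_to([*post(th),z],feed=.09,orientation=down(off+th))
    o=env.observe(); print(round(th,2),round(o["time"],2),(o["eef_pos"][:2]-post(th)).round(4),o["ft_force"].round(1),round(o["gripper_width"],3))
release(); env.line_to([*post(1.58),.34],feed=.15)
print(env.observe()["time"])
p,d=viewer.snapshot("top"); cv2.imwrite("pics/top1.png",p[:,:,::-1]); np.savez("pics/top1.npz",p=p,d=d)
```

```text
0.18 6.46 [-0.0003 -0.0001] [-1.6  0.7  0.4] 0.174
0.33 6.85 [0.0003 0.    ] [-0.3 -0.1  0.1] 0.177
0.49 7.24 [0.0006 0.0001] [-0.3 -1.  -0.9] 0.173
0.64 7.63 [0.0009 0.0001] [ 2.2 -1.1 -2.5] 0.169
0.8 8.03 [0.0012 0.0003] [ 3.8 -2.  -5. ] 0.173
0.96 8.42 [0.0014 0.0005] [ 4.6 -1.6 -5. ] 0.169
1.11 8.81 [0.0015 0.0008] [ 4.9 -1.4 -3.4] 0.172
1.27 9.2 [0.0016 0.0011] [ 5.3 -0.7 -3.9] 0.169
1.42 9.59 [0.0015 0.0013] [ 5.   0.1 -3.3] 0.171
1.58 9.98 [0.0015 0.0014] [ 5.1  0.3 -3.2] 0.168
12.35
```

View pics/top1.png

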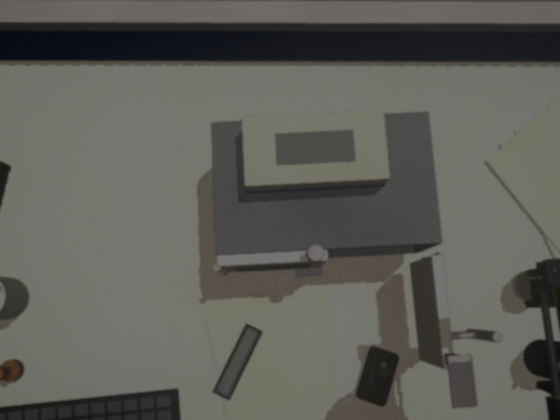

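The right door stands square, with its post at (497,336) and plate at (461,380), clear of the gripper. The left knob is now exposed at (316,253), and I measure it before gripping.

Run:
```python
from h import *
z=np.load("pics/top1.npz"); X=cloud("top",z["d"])
s=X[235:275,300:335].reshape(-1,3); s=s[abs(s[:,2]-.242)<.006]
m=cv2.minEnclosingCircle((s[:,:2]*1000).astype(np.float32)); print(len(s),m,np.median(s[:,2]),K0)
k=np.array(m[0])/1000
assert np.linalg.norm(k-K0)<.006 and abs(m[1]-13)<3
k=(k+K0)/2
off=YAW+np.pi/2
env.move_pose([*k,.33],down(off))
print(env.line_to([*k,.209],feed=.12,threshold=12),env.observe()["eef_pos"])
grab(); o=env.observe(); print(o["time"],o["eef_pos"],o["gripper_width"]*87,o["ft_force"])
```

```text
232 ((620.6630859375, -55.39885330200195), 12.90303897857666) 0.24272536324249824 [ 0.61967437 -0.05563643]
False [ 0.62078381 -0.0556716   0.20988857]
15.725 [ 0.62010624 -0.05442447  0.20895849] 24.388412375427762 [-0.24855508  1.93852899  0.13872045]
```

Run:
```python
from h import *
off=YAW+np.pi/2; p=env.observe()["eef_pos"]
print(env.line_to([p[0],p[1],.209+.034],feed=.04,threshold=18))
o=env.observe(); print(o["time"],o["eef_pos"],o["ft_force"],o["gripper_width"]*87)
```

```text
True
16.425 [ 0.61884346 -0.05444508  0.23662975] [ 0.55911852 -1.11216345  1.5717724 ] 24.36452571139654
```

Lifted 27.7 mm, to the stop. Now I swing the left door.

Run:
```python
from h import *
off=YAW+np.pi/2; z=.2374
for th in np.linspace(0,1.58,11)[1:]:
    env.line_to([*knob(th),z],feed=.09,orientation=down(off-th))
    o=env.observe(); print(round(th,2),round(o["time"],2),(o["eef_pos"]-[*knob(th),z]).round(4),o["ft_force"].round(1),round(o["gripper_width"],3))
release(); env.line_to([*knob(1.58),.36],feed=.15)
env.move_pose([.50,-.08,.42],down(off-1.0)) if False else None
p,d=viewer.snapshot("top"); cv2.imwrite("pics/top2.png",p[:,:,::-1]); np.savez("pics/top2.npz",p=p,d=d)
p,d=viewer.snapshot("scene"); cv2.imwrite("pics/scene2.png",p[:,:,::-1]); np.savez("pics/scene2.npz",p=p,d=d)
print(env.observe()["time"])
```

```text
0.16 16.82 [-0.0005  0.0013 -0.0004] [-0.4  4.5 -4.4] 0.276
0.32 17.24 [ 0.0001  0.0013 -0.0003] [-0.   4.7 -5.9] 0.279
0.47 17.66 [ 0.0004  0.0013 -0.0003] [ 0.7  5.7 -5.7] 0.277
0.63 18.07 [ 0.0007  0.0012 -0.0004] [ 2.2  5.3 -7.2] 0.28
0.79 18.49 [ 0.001   0.001  -0.0003] [ 4.   4.3 -8.1] 0.279
0.95 18.91 [ 0.0012  0.0007 -0.0003] [ 3.8  5.5 -9.3] 0.278
1.11 19.32 [ 0.0014  0.0003 -0.0003] [ 3.5  5.2 -9.2] 0.287
1.26 19.74 [ 0.0014 -0.0002 -0.0003] [  4.6   3.1 -10.8] 0.284
1.42 20.16 [ 0.0012 -0.0006 -0.0003] [  4.9   3.4 -11.2] 0.281
1.58 20.57 [ 0.001  -0.001  -0.0003] [  5.2   2.5 -12.8] 0.279
22.8667
```

View pics/top2.png

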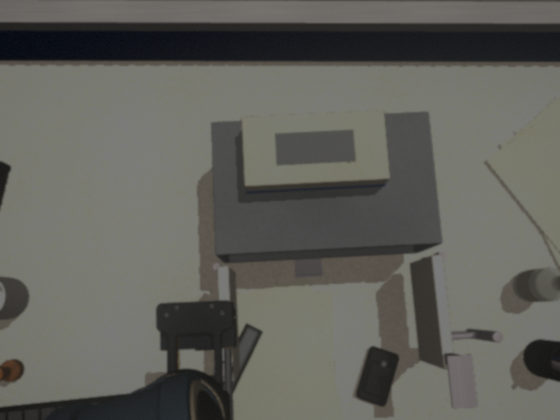

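View pics/scene2.png

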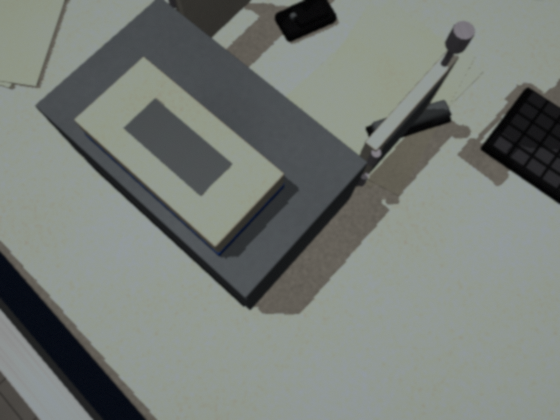

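Both doors stand roughly square. In the scene view the raised knob is at (460,35) and the left door edge runs from (375,150) to (450,65). I measure the knob height, both door angles and the gripper's clearance.

Run:
```python
from h import *
o=env.observe(); print(o["eef_pos"],o["gripper_width"],o["ft_force"])
X=cloud("scene",np.load("pics/scene2.npz")["d"])
s=X[15:60,440:480].reshape(-1,3); t=s[(s[:,2]>.262)&(s[:,2]<.285)]
print("knob",len(t),np.median(t[:,2]),np.percentile(s[:,2],[90,99]),cv2.minEnclosingCircle((t[:,:2]*1000).astype(np.float32)),knob(1.57))
k=np.array(cv2.minEnclosingCircle((t[:,:2]*1000).astype(np.float32))[0])/1000
ang=lambda a:np.arctan2(a[1],a[0])
print("left th",-(ang(k-HL)-ang(K0-HL)))
X=cloud("top",np.load("pics/top2.npz")["d"]); s=X[325:350,482:505].reshape(-1,3); s=s[abs(s[:,2]-.25)<.008]
k=s.mean(0); print("post",len(s),k,"right th",(ang(k[:2]-HR)-ang(P0-HR))%(2*np.pi))
```

```text
[0.44976333 0.08113284 0.35888663] 1.004523747314653 [ 0.65909116  0.24624367 -0.58746643]
knob 426 0.2701206239294528 [0.27040293 0.27199857] ((452.3724060058594, 79.82718658447266), 13.491283416748047) [0.45051527 0.07974372]
left th 1.5691908357455795
post 111 [ 0.4978022  -0.31438605  0.25001698] right th 1.5704248044929372
```

The knob top is at z 0.270, so the bolt is fully up. Both doors measure about 1.57 rad, and the gripper is open and clear, so I hand in.

```bash
python3 -c "
from workcell import job
print(job.sign_off())"
```

```text
the job is handed in; nothing more can be done
None
```

Job handed in: the right door was opened first, then the bolt was pulled fully up and the left door opened by its knob; both measured about 1.57 rad (90°), with the gripper clear, at about 23 s of the 58 s allowed.

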